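# Put the hand stamps away in their trays

### The arm

A 7-joint arm with a two-finger parallel gripper is mounted at the origin on the work surface. World frame = base frame: x ahead of the robot, y to its left, z up, the work surface at z = 0. Lengths are in mm, angles in degrees, forces in N, time in s.
With the tool pointing down it reaches from about 400 to 875 mm from the base axis. Payload 19.3 kg.
Tool frame: the origin (TCP) lies on the centre line of the jaws, within the pads' length; the fingertips stand 19 mm ahead of it and the grasp point (between the pads) is the TCP; z points along the fingers, x is the direction in which the jaws open and shut, and the axes are right-handed (so a half turn about z gives the same grasp; the last joint's range is limited). The gripper opens to 85 mm and grips with 20 to 120 N. Pads are 22 mm wide; open, the fingers measure 114 mm over their backs; the gripper's body (76 mm by 85 mm) begins 54 mm behind the grasp point. The pads swing forward as they close: fully open they stand 13 mm farther back than shut.
Start: joints at [-78.85, 29.874, -2.08, 91.645, 1.215, 58.505, -6.463], TCP at [163.592, 603.201, 218.091] pointing down, gripper open.
Joint ranges: [-166.77, 166.77], [-17.47, 122.26], [-85.68, 81.53], [9.62, 139.38], [-72.42, 252.41], [9.2, 110.78], [-144.41, 144.41]. Speed limits (degrees/s): [108.29, 108.29, 136.94, 136.94, 172.46, 172.46, 172.46].

### API

Orientations are given as a 3x3 rotation matrix whose columns are the frame's x, y, z axes.
In Python, from rig import bot, hand, get_obs, viewer, workorder gives the robot as it stands. The module is installed in compiled form; this text tells all that it offers. Calls block until the motion is done:
- bot.goto(position, orientation): joint-space move of the TCP to a pose.
- bot.servo_line(position, max_speed=150, rot=None): straight line of the TCP; rot=None keeps the orientation; max_speed is the mean speed in mm/s.
- bot.move_j(angles): joint-space move.
- hand.ungrasp() and hand.grab(strength=None): open the fingers fully, or close them until they stop; strength is the grip in N (None keeps the last).
- bot.wait(seconds).
- bot.inverse_kinematics(position, orientation): joint angles nearest the present ones, or None.
- get_obs(): the state.
- viewer.snapshot(name): name is "scene" or "side" or "wrist"; returns the picture (420x560x3 uint8, red, green, blue); there is no depth.
- viewer.camera_info(name): a dict with "K" (3x3 intrinsics, pixels), "cam_to_world" (4x4, takes a point from camera to world coordinates). Camera axes: x right, y down, z forward; pixel columns grow to the right and rows downward; lengths in mm; the calibration is good to about 2 mm. A picture is of the moment at which its call begins: read the wrist's pose just before it. camera_info takes no time and is no camera call; for the wrist camera it gives the pose at the moment of the call.
A pose or a line that the arm cannot do raises bot.IKError and nothing moves.
- workorder.job_done(): hands the job in, once; it reports no verdict.
The state is a dict: "time": time; "joint_positions": joint angles; "dq": joint speeds; "joint_efforts": joint torques, N m; "tcp_pos": TCP position; "tcp_rot": TCP orientation; "wrist_force": force on the tool from outside, world axes, zero at the start; "torque": the same for the moment, N m; "grip_width": opening from 0.0 (shut) to 1.0 (fully open).
Only numpy, scipy, OpenCV 4.12 (cv2) and the standard library are available. Lean on these libraries where they do the work, as an engineer would, in place of code of your own. Each camera call takes 0.05 s, during which the arm holds its last target.

### The job

Tidy the craft bench: put each of the four wooden hand stamps away in the tray of its own shape and size, so that it stands upright with its block flat on the tray's floor, handle up. Leave the thread spool and the glass jar where they are.

Things in the scene. Friction and masses are not known exactly. Their poses are not given: they have to be found in the camera images.
- stamp_big_round: loose wooden hand stamp with a large round block, 70 mm in diameter, about 0.14 kg. Block 21 mm thick, the lowest 3 mm rubber; on it an upright handle, a plain cylinder 26 mm in diameter from 34 to 80 mm above the underside (18 mm neck below), gripped from above at any yaw. Origin: centre of the underside, on the handle's axis; z up.
- stamp_small_round: loose wooden hand stamp with a small round block, 38 mm in diameter, about 0.08 kg. Block 21 mm thick, the lowest 3 mm rubber; on it an upright handle, a plain cylinder 26 mm in diameter from 34 to 80 mm above the underside (18 mm neck below), gripped from above at any yaw. Origin: centre of the underside, on the handle's axis; z up.
- stamp_square: loose wooden hand stamp with a square block, 54 x 54 mm, sides along its own x and y, about 0.12 kg. Block 21 mm thick, the lowest 3 mm rubber; on it an upright handle, a plain cylinder 26 mm in diameter from 34 to 80 mm above the underside (18 mm neck below), gripped from above at any yaw. Origin: centre of the underside, on the handle's axis; z up.
- stamp_oblong: loose wooden hand stamp with an oblong block, 78 mm along its own x, 32 mm along its own y, about 0.12 kg. Block 21 mm thick, the lowest 3 mm rubber; on it an upright handle, a plain cylinder 26 mm in diameter from 34 to 80 mm above the underside (18 mm neck below), gripped from above at any yaw. Origin: centre of the underside, on the handle's axis; z up.
- tray_big_round: shallow open round dark wooden tray, the larger of the two round ones, 90 mm in diameter inside. Floor 5 mm thick, lined with cork; walls 6 mm thick, rim 18 mm above the table. Fixed to the table. Origin: centre of its underside, on the table; z up.
- tray_small_round: shallow open round dark wooden tray, the smaller of the two round ones, 58 mm in diameter inside. Floor 5 mm thick, lined with cork; walls 6 mm thick, rim 18 mm above the table. Fixed to the table. Origin: centre of its underside, on the table; z up.
- tray_square: shallow open square dark wooden tray, 72 x 72 mm inside, sides along its own x and y. Floor 5 mm thick, lined with cork; walls 6 mm thick, rim 18 mm above the table. Fixed to the table. Origin: centre of its underside, on the table; z up.
- tray_oblong: shallow open oblong dark wooden tray, inside 98 mm along its own x and 52 mm along its own y. Floor 5 mm thick, lined with cork; walls 6 mm thick, rim 18 mm above the table. Fixed to the table. Origin: centre of its underside, on the table; z up.
- spool: bystander: empty pale wooden thread spool standing upright, loose, 42 mm in diameter, 58 mm tall. Origin: centre of the underside.
- jar: bystander: closed glass jar with a metal cap, loose, 58 mm in diameter, 85 mm tall. Origin: centre of the underside.
There are look-alikes about, which are no part of the job. Leave any purple or turquoise look-alike of the stamp_big_round alone.

How it is judged (in metres and radians):
At the end, for the whole second after the job is handed in: Each stamp stands upright (within about 4.5 degrees), at rest, inside the tray of its own shape and size: its centre within 15 mm of the tray's centre and its underside on the tray's floor (5 mm above the tray's underside, within 3 mm) (horizontal distance between stamp_big_round and tray_big_round below 0.015 m and z of stamp_big_round in the frame of tray_big_round between 0.002 and 0.008 m and angle between each of stamp_big_round, stamp_small_round, stamp_square, stamp_oblong's own z axis and vertical below 0.08 rad and linear speed of each of stamp_big_round, stamp_small_round, stamp_square, stamp_oblong below 0.02 m/s and angular speed of each of stamp_big_round, stamp_small_round, stamp_square, stamp_oblong below 0.2 rad/s and horizontal distance between stamp_small_round and tray_small_round below 0.015 m and z of stamp_small_round in the frame of tray_small_round between 0.002 and 0.008 m and horizontal distance between stamp_square and tray_square below 0.015 m and z of stamp_square in the frame of tray_square between 0.002 and 0.008 m and horizontal distance between stamp_oblong and tray_oblong below 0.015 m and z of stamp_oblong in the frame of tray_oblong between 0.002 and 0.008 m); the robot touches nothing.
It fails at once if the thread spool is moved more than 15 mm from where it stood or tipped (distance of spool from where it was at the start of the episode above 0.015 m or angle between spool's own z axis and vertical above 0.3 rad).
It fails at once if the glass jar is moved more than 15 mm from where it stood or tipped (distance of jar from where it was at the start of the episode above 0.015 m or angle between jar's own z axis and vertical above 0.3 rad).
It also fails if it takes over 106 s, if anything falls off the work surface, if the arm or the gripper's body presses on something with over 40 N, if the wrist force passes 120 N, or if a joint passes its speed limit or range.

## Working session

There is one attempt and no reset: what is moved stays moved. The work goes in short steps, each a Python script; the robot and the scene stay as the last script left them, time stands still between calls to the robot, and variables do not carry over. Pictures are saved under pics/ and viewed, and the job is handed in when it is done.

```bash
mkdir -p pics; python3 - <<'E'
from rig import bot, hand, get_obs, viewer
import cv2,numpy as np
for n in("scene","side","wrist"):
    im=viewer.snapshot(n); cv2.imwrite(f"pics/{n}0.png",im[:,:,::-1])
    c=viewer.camera_info(n); print(n,np.round(c["K"],1).tolist(),np.round(c["cam_to_world"],3).tolist())
o=get_obs(); print(o["time"],o["tcp_pos"],np.round(o["tcp_rot"],3),o["grip_width"])
E
```

```text
scene [[452.3, 0.0, 286.0], [0.0, 452.3, 213.6], [0.0, 0.0, 1.0]] [[0.616, 0.665, -0.423, 1034.063], [0.788, -0.513, 0.341, -445.259], [0.01, -0.543, -0.84, 1123.041], [0.0, 0.0, 0.0, 1.0]]
side [[506.8, 0.0, 278.1], [0.0, 506.8, 205.6], [0.0, 0.0, 1.0]] [[0.716, -0.356, 0.6, -277.951], [-0.698, -0.367, 0.614, -769.68], [0.002, -0.859, -0.512, 684.777], [0.0, 0.0, 0.0, 1.0]]
wrist [[372.8, 0.0, 270.0], [0.0, 372.8, 214.7], [0.0, 0.0, 1.0]] [[0.262, 0.917, 0.3, 86.626], [0.965, -0.248, -0.082, 624.678], [-0.001, 0.311, -0.95, 373.169], [0.0, 0.0, 0.0, 1.0]]
0.15 [163.52194127 602.95579167 217.66676903] [[ 0.262  0.965 -0.   ]
 [ 0.965 -0.262 -0.001]
 [-0.001  0.    -1.   ]] 0.9971764862595621
```

View pics/scene0.png

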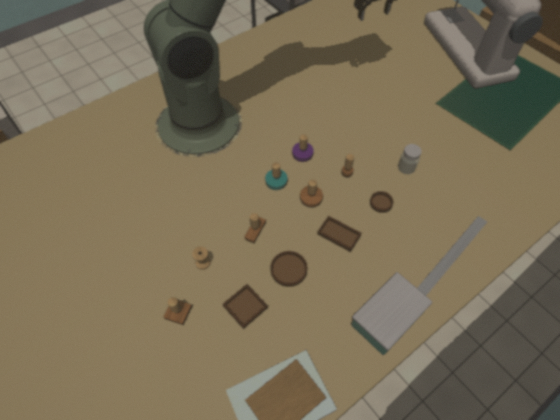

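View pics/side0.png

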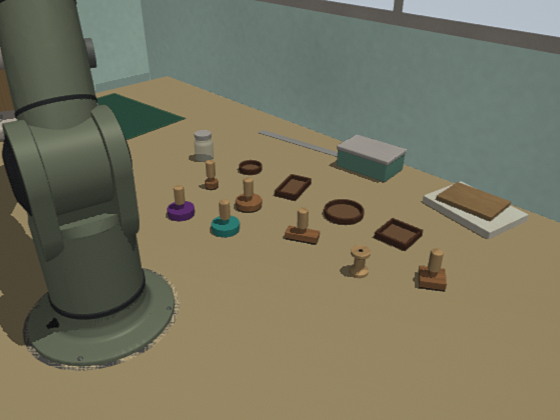

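View pics/wrist0.png

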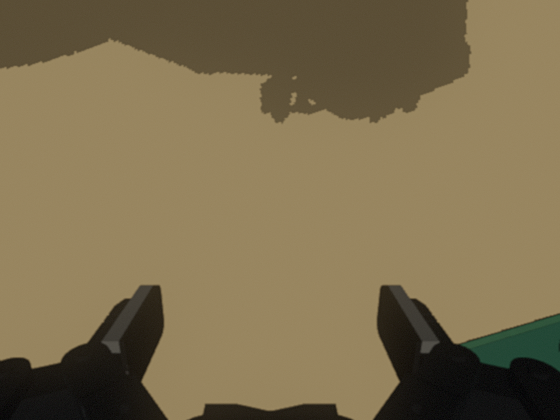

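```bash
python3 - <<'E'
import cv2
s=cv2.imread("pics/scene0.png"); d=cv2.imread("pics/side0.png")
def crop(im,x0,y0,w,h,f,name):
    c=cv2.resize(im[y0:y0+h,x0:x0+w],None,fx=f,fy=f,interpolation=cv2.INTER_CUBIC)
    c=cv2.convertScaleAbs(c,alpha=1.5,beta=10)
    for i in range(0,w,20):
        cv2.line(c,(i*f,0),(i*f,6),(255,255,255),1); cv2.putText(c,str(x0+i),(i*f,16),0,.35,(255,255,255),1)
    for i in range(0,h,20):
        cv2.line(c,(0,i*f),(6,i*f),(255,255,255),1); cv2.putText(c,str(y0+i),(0,i*f+12),0,.35,(255,255,255),1)
    cv2.imwrite("pics/"+name,c)
crop(s,240,130,130,95,6,"c1.png"); crop(s,320,140,110,95,6,"c2.png"); crop(s,155,205,130,98,6,"c3.png"); crop(s,160,240,160,95,5,"c4.png")
E
```

```text
(no output)
```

View pics/c1.png

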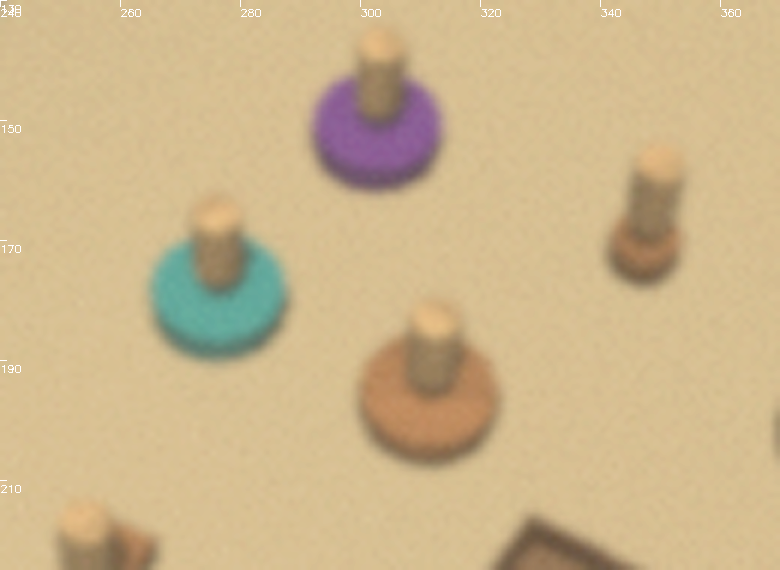

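View pics/c2.png

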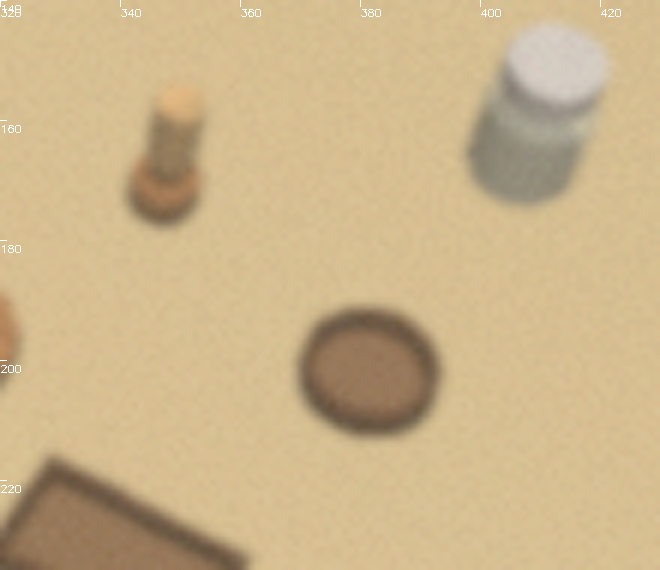

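View pics/c4.png

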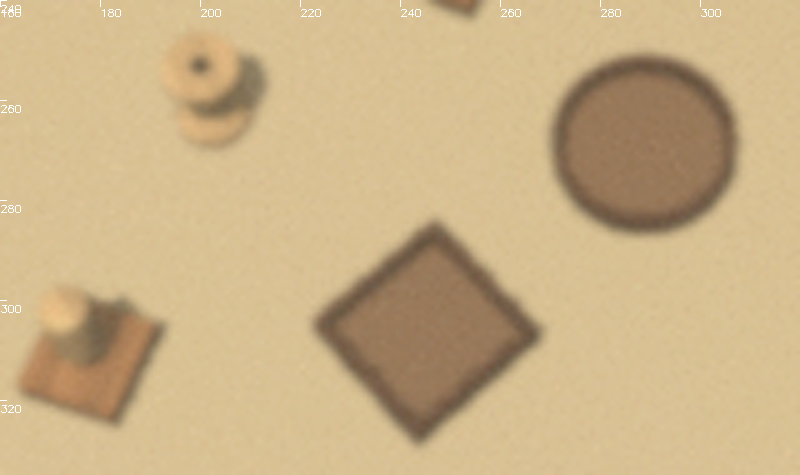

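View pics/c3.png

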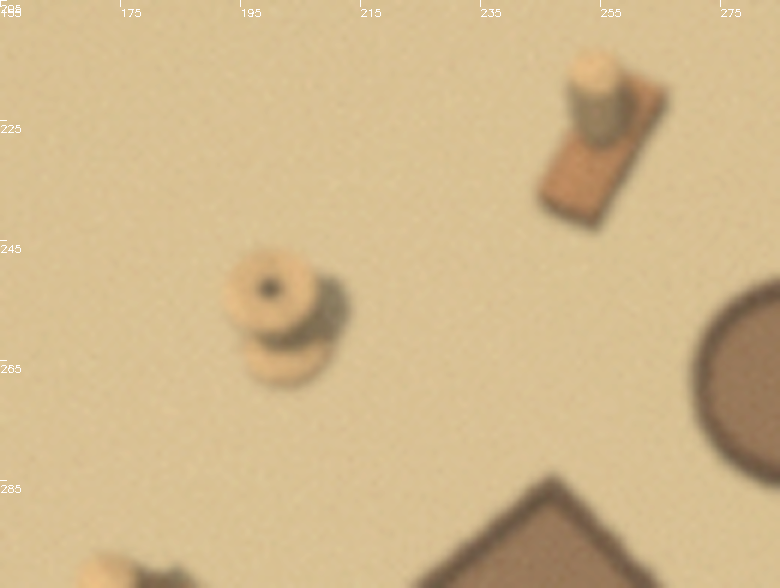

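```bash
cat > h.py <<'E'
import numpy as np,cv2
from rig import bot,hand,get_obs,viewer
def p2w(c,uv,z):
    K=np.array(c["K"]);T=np.array(c["cam_to_world"])
    d=T[:3,:3]@np.linalg.solve(K,[uv[0],uv[1],1]);o=T[:3,3]
    return (o+d*(z-o[2])/d[2])[:2]
def w2p(c,P):
    T=np.linalg.inv(np.array(c["cam_to_world"]));q=np.atleast_2d(P)@T[:3,:3].T+T[:3,3]
    q=q@np.array(c["K"]).T;return q[:,:2]/q[:,2:]
def crop(im,x0,y0,w,h,f,name):
    c=cv2.resize(im[y0:y0+h,x0:x0+w],None,fx=f,fy=f,interpolation=cv2.INTER_CUBIC)
    c=cv2.convertScaleAbs(c,alpha=1.5,beta=10)
    for i in range(0,w,20):
        cv2.line(c,(i*f,0),(i*f,6),(255,255,255),1); cv2.putText(c,str(x0+i),(i*f,16),0,.35,(255,255,255),1)
    for i in range(0,h,20):
        cv2.line(c,(0,i*f),(6,i*f),(255,255,255),1); cv2.putText(c,str(y0+i),(0,i*f+12),0,.35,(255,255,255),1)
    cv2.imwrite("pics/"+name,c)
E
python3 - <<'E'
from h import *
s=cv2.imread("pics/scene0.png"); d=cv2.imread("pics/side0.png")
crop(s,300,180,100,80,7,"c5.png"); crop(d,160,150,130,95,6,"d1.png"); crop(d,270,170,190,130,4,"d2.png")
c=viewer.camera_info("scene")
for n,u in dict(bigr=(312.5,182.8),smallr=(350,157),sq=(173,301.6),obl=(254.2,216.7)).items(): print(n,p2w(c,u,80).round(1))
print("jar",p2w(c,(412,151),85).round(),"spool",p2w(c,(200,252.5),58).round())
print("purple",p2w(c,(303,137.5),80).round(),"turq",p2w(c,(276.5,165.5),80).round())
print("sq blk",[p2w(c,u,21).round(1) for u in((164.4,317.6),(183,324.4),(192.6,305))])
print("obl edge",[p2w(c,u,21).round(1) for u in((254.7,242.5),(266.2,220.8))])
print("tsr",p2w(c,(381.7,201.8),15).round(1),"tbr",p2w(c,(289,268.5),15).round(1))
print("tsq",[p2w(c,u,18).round(1) for u in((247,284.4),(268.4,306.6),(243.6,328),(223.2,304.6))])
E
```

```text
bigr [472.9 103.1]
smallr [467.4 253.7]
sq [ 542.4 -396.7]
obl [464.3 -97.1]
jar [567. 415.] spool [ 456. -269.]
purple [321. 191.] turq [359.  60.]
sq blk [array([ 538.4, -432.8]), array([ 582.3, -405. ]), array([ 553.2, -359.1])]
obl edge [array([ 502. , -126.2]), array([464.4, -58.4])]
tsr [617.6 255.4] tbr [621.  -98.2]
tsq [array([ 590.6, -215.5]), array([ 674.5, -207.7]), array([ 681.6, -290.3]), array([ 599.1, -296.3])]
```

View pics/c5.png

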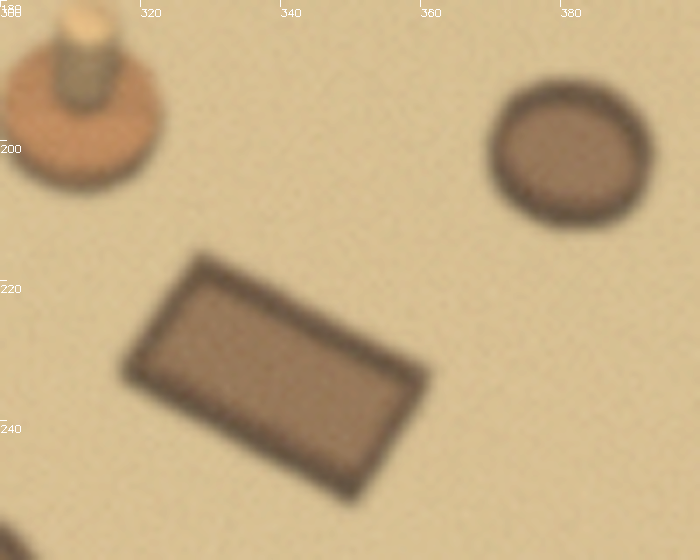

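View pics/d1.png

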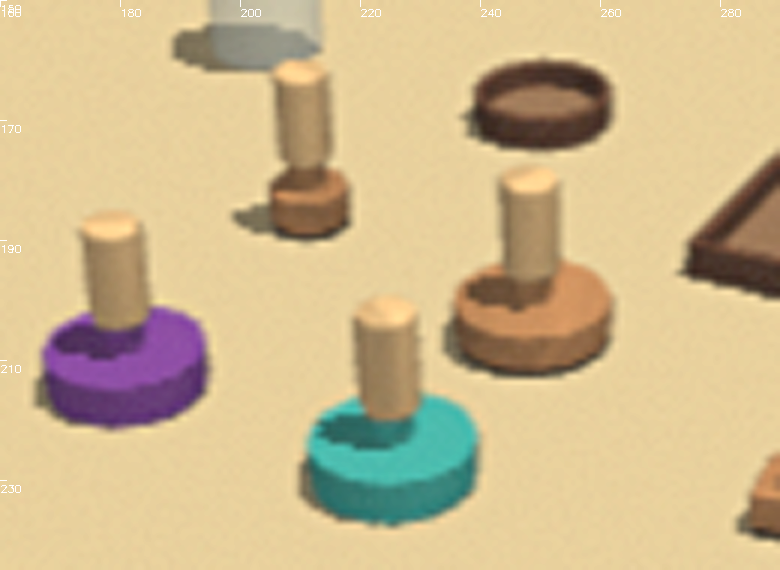

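View pics/d2.png

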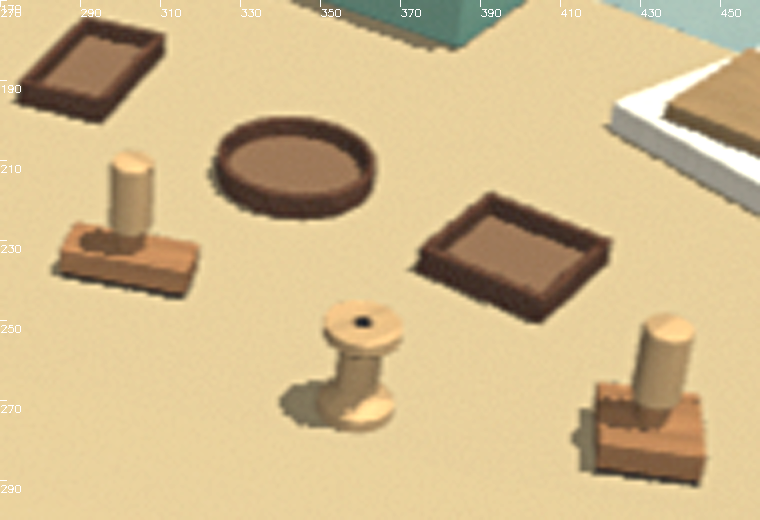

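```bash
cat > model.py <<'E'
from h import *
c0=viewer.camera_info("scene");c1=viewer.camera_info("side")
def tri(a,b,z): 
    pa,pb=p2w(c0,a,z),p2w(c1,b,z);return pa,pb
def circ(p,r,z,n=40):
    t=np.linspace(0,2*np.pi,n);return np.c_[p[0]+r*np.cos(t),p[1]+r*np.sin(t),t*0+z]
def rect(p,l,w,yaw,z):
    a=np.radians(yaw);q=np.array([[l,w],[-l,w],[-l,-w],[l,-w],[l,w]])/2
    return np.c_[q@np.array([[np.cos(a),np.sin(a)],[-np.sin(a),np.cos(a)]])+p,[z]*5]
def draw(im,c,P,f,x0,y0,col):
    q=((w2p(c,P)-[x0,y0]+.5)*f).astype(int);cv2.polylines(im,[q.reshape(-1,1,2)],False,col,1)
E
cat > ov.py <<'E'
from model import *
import sys
for a,b in (((312.5,182.8),(248.3,180)),((350,157),(210.2,162)),((173,301.6),(436.75,251.75)),((254.2,216.7),(303,210))):
    print([x.round(1) for x in tri(a,b,80)])
q=np.array([p2w(c0,u,18) for u in((328.6,216),(361.4,233.6),(350.3,251.9),(317.4,233.1))]);print(q.round(1),q.mean(0))
e=q[1]-q[0]+q[2]-q[3];y=np.degrees(np.arctan2(e[1],e[0]));print(y)
shapes=[(circ((617.6,255.4),29,18)),circ((617.6,255.4),35,18),circ((621,-98.2),45,18),circ((621,-98.2),51,18),
 rect((636.4,-252.4),72,72,5.1,18),rect((636.4,-252.4),84,84,5.1,18),rect(q.mean(0),98,52,y,18),rect(q.mean(0),110,64,y,18)]
for nm,c,x0,y0,w,h,f in(("scene",c0,215,180,190,150,4),("side",c1,230,145,200,110,4)):
    im=cv2.imread(f"pics/{nm}0.png")[y0:y0+h,x0:x0+w];im=cv2.convertScaleAbs(cv2.resize(im,None,fx=f,fy=f,interpolation=2),alpha=1.5)
    for s in shapes: draw(im,c,s,f,x0,y0,(0,255,0))
    cv2.imwrite(f"pics/ov_{nm}.png",im)
E
python3 ov.py
```

```text
[array([472.9, 103.1]), array([466. , 100.4])]
[array([467.4, 253.7]), array([460.8, 251.2])]
[array([ 542.4, -396.7]), array([ 534.6, -397.9])]
[array([464.3, -97.1]), array([458.8, -97.6])]
[[560.2  95.8]
 [661.8 130.7]
 [685.9  66.1]
 [584.3  33. ]] [623.06878861  81.39413538]
18.510501168012837
```

View pics/ov_scene.png

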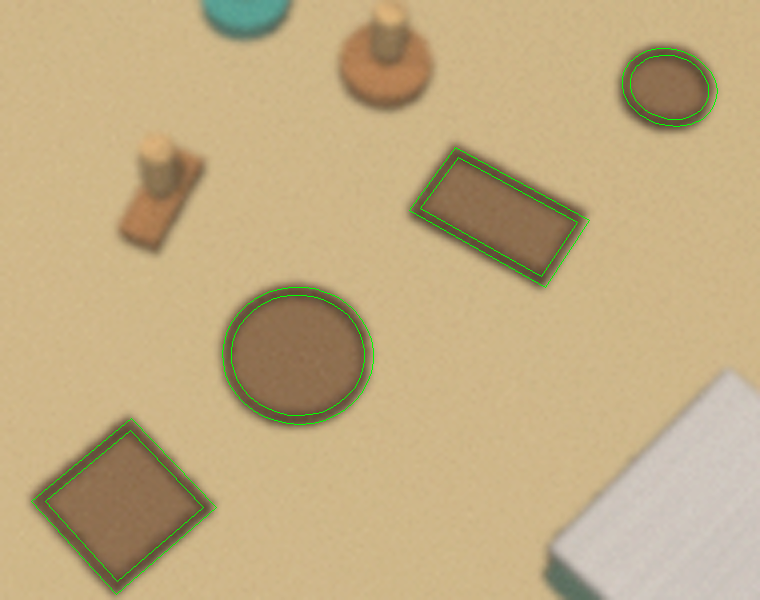

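View pics/ov_side.png

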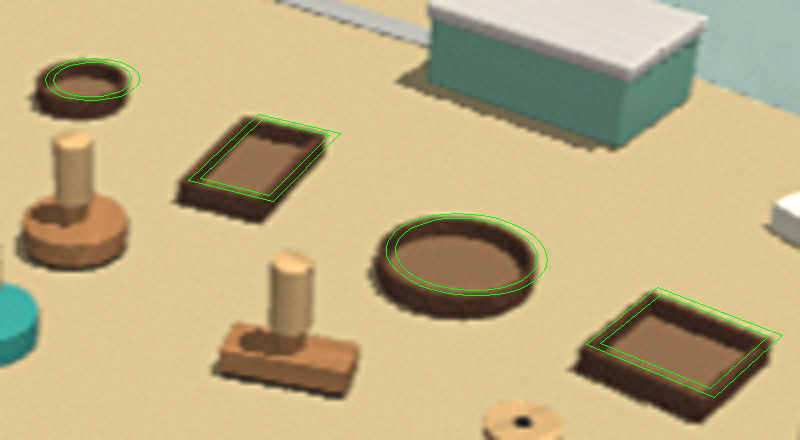

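```bash
cat >> h.py <<'E'
def R(yaw):
    a=np.radians(yaw);c,s=np.cos(a),np.sin(a);return np.array([[c,s,0],[s,-c,0],[0,0,-1.]])
def shot(n,name):
    c=viewer.camera_info(n);im=viewer.snapshot(n)[:,:,::-1].copy();cv2.imwrite("pics/"+name,im);return im,c
E
python3 - <<'E'
from h import *
for p in((464,252.5),(617,255),(469,102),(620,-98),(539,-397),(634,-252),(461,-97),(621,81)):
    r={}
    for yaw in range(-180,180,15):
        q=bot.inverse_kinematics([*p,60],R(yaw)); q2=bot.inverse_kinematics([*p,200],R(yaw))
        if q is not None and q2 is not None:r[yaw]=int(q[6])
    print(p,r)
E
```

```text
(464, 252.5) {-180: 125, -165: 137, -150: -121, -135: -106, -120: -91, -105: -105, -90: -94, -75: -82, -60: -69, -45: -56, -30: -43, -15: -31, 0: -19, 15: -7, 30: 5, 45: 17, 60: 29, 75: 41, 90: 53, 105: 65, 120: 77, 135: 89, 150: 101, 165: 113}
(617, 255) {-180: 136, -165: 124, -150: -126, -135: -111, -120: -96, -105: -102, -90: -89, -75: -76, -60: -63, -45: -51, -30: -41, -15: -28, 0: -15, 15: -2, 30: 10, 45: 23, 60: 35, 75: 48, 90: 61, 105: 74, 120: 86, 135: 98, 150: 110, 165: 123}
(469, 102) {-180: 142, -165: -116, -150: -101, -135: -86, -120: -71, -105: -93, -90: -79, -75: -65, -60: -49, -45: -34, -30: -22, -15: -10, 0: 1, 15: 13, 30: 25, 45: 37, 60: 48, 75: 60, 90: 71, 105: 83, 120: 95, 135: 106, 150: 119, 165: 131}
(620, -98) {-180: -122, -165: -107, -150: -92, -135: -77, -120: -68, -105: -66, -90: -52, -75: -39, -60: -26, -45: -14, -30: -1, -15: 11, 0: 23, 15: 36, 30: 48, 45: 61, 60: 74, 75: 87, 90: 100, 105: 112, 120: 123, 135: 135, 150: 112, 165: 122}
(539, -397) {-180: -98, -165: -83, -150: -68, -135: -53, -120: -38, -105: -42, -90: -29, -75: -16, -60: -2, -45: 11, -30: 25, -15: 38, 0: 51, 15: 64, 30: 77, 45: 91, 60: 106, 75: 121, 90: 134, 105: 143, 120: 124, 135: 133, 150: -128, 165: -113}
(634, -252) {-180: -114, -165: -99, -150: -84, -135: -75, -120: -60, -105: -57, -90: -43, -75: -28, -60: -14, -45: 0, -30: 14, -15: 28, 0: 41, 15: 55, 30: 67, 45: 78, 60: 90, 75: 101, 90: 113, 105: 125, 120: 137, 135: 119, 150: 124, 165: -129}
(461, -97) {-180: -106, -165: -91, -150: -76, -135: -69, -120: -65, -105: -72, -90: -59, -75: -43, -60: -28, -45: -13, -30: 0, -15: 14, 0: 27, 15: 40, 30: 53, 45: 66, 60: 79, 75: 90, 90: 100, 105: 111, 120: 123, 135: 134, 150: 111, 165: -121}
(621, 81) {-180: 121, -165: -123, -150: -108, -135: -93, -120: -78, -105: -85, -90: -70, -75: -55, -60: -41, -45: -28, -30: -16, -15: -3, 0: 8, 15: 20, 30: 31, 45: 43, 60: 55, 75: 67, 90: 79, 105: 90, 120: 102, 135: 114, 150: 127, 165: 139}
```

```bash
python3 - <<'E'
from h import *
bot.goto([464,252.5,200],R(30))
im,c=shot("wrist","w1.png");s,_=shot("scene","s1.png");d,_=shot("side","d1b.png")
o=get_obs();print(o["time"],o["tcp_pos"].round(1) if hasattr(o["tcp_pos"],'round') else o["tcp_pos"])
print(np.round(c["cam_to_world"],3))
E
```

```text
1.9917 [463.7 253.4 199.9]
[[ 8.65000e-01  4.77000e-01  1.56000e-01  4.23650e+02]
 [ 5.02000e-01 -8.22000e-01 -2.69000e-01  3.23519e+02]
 [-0.00000e+00  3.11000e-01 -9.51000e-01  3.55478e+02]
 [ 0.00000e+00  0.00000e+00  0.00000e+00  1.00000e+00]]
```

View pics/w1.png

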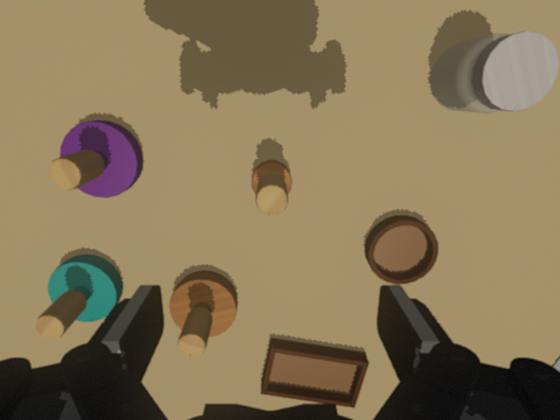

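View pics/d1b.png

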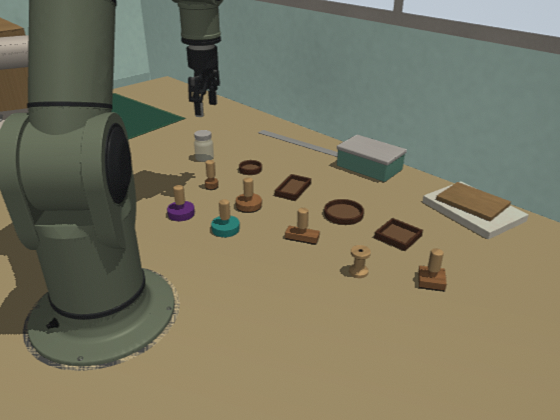

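```bash
cat > ovw.py <<'E'
from model import *
def overlay(img,c,x0,y0,w,h,f,shapes,out):
    im=cv2.convertScaleAbs(cv2.resize(img[y0:y0+h,x0:x0+w],None,fx=f,fy=f,interpolation=2),alpha=1.5)
    for s in shapes: draw(im,c,s,f,x0,y0,(0,255,0))
    cv2.imwrite(out,im)
E
python3 - <<'E'
from ovw import *
c=viewer.camera_info("wrist");im=cv2.imread("pics/w1.png")
for n,u in dict(smallr=(272,199),bigr=(192.5,345)).items(): print(n,p2w(c,u,80).round(1))
crop(im,160,130,280,280,2,"w1c.png")
sh=[circ((465.5,253),13,80),circ((615,254),29,18),circ((615,254),35,18),rect((621,81),98,52,18.5,18),rect((621,81),110,64,18.5,18),circ((471,102.5),13,80)]
overlay(im,c,160,130,290,280,2,sh,"pics/w1o.png")
E
```

```text
smallr [463.9 257. ]
bigr [470.4 107.1]
```

View pics/w1o.png

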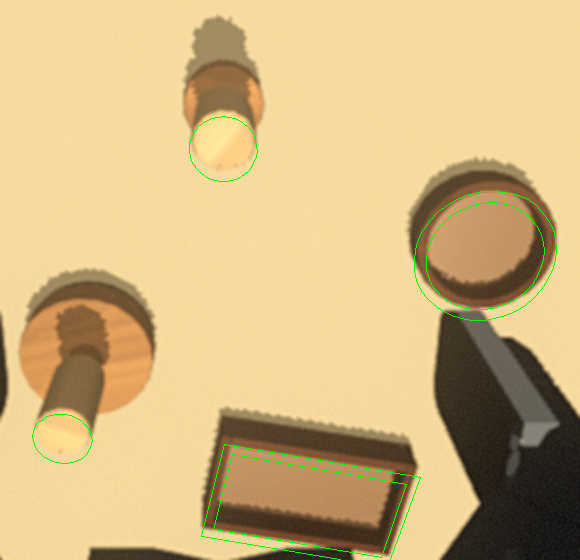

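```bash
python3 - <<'E'
from h import *
import pickle
info={}
for n,p in dict(t_small=(615,254),t_obl=(621,82),t_big=(619,-97),t_sq=(634,-252),sq=(540,-396),obl=(462,-97),bigr=(470,104)).items():
    bot.goto([*p,200],R(0));bot.wait(.25)
    im,c=shot("wrist",f"v_{n}.png");info[n]={k:np.array(v) for k,v in c.items() if k in("K","cam_to_world")}
    print(n,get_obs()["time"],np.round(get_obs()["tcp_pos"],1))
pickle.dump(info,open("info.pkl","wb"))
im=[cv2.imread(f"pics/v_{n}.png")[60:300,140:400] for n in info]
cv2.imwrite("pics/tour.png",np.vstack([np.hstack(im[:3]),np.hstack(im[3:6])]))
E
```

```text
t_small 2.9417 [614.6 254.4 200.4]
t_obl 3.9667 [620.9  82.8 199.9]
t_big 5.0167 [619.1 -96.1 200. ]
t_sq 5.9833 [ 634.3 -251.   200.1]
sq 7.0083 [ 540.6 -395.3  199.9]
obl 8.4917 [462.1 -97.6 199.9]
bigr 9.6083 [470.1 103.2 200.1]
```

View pics/tour.png

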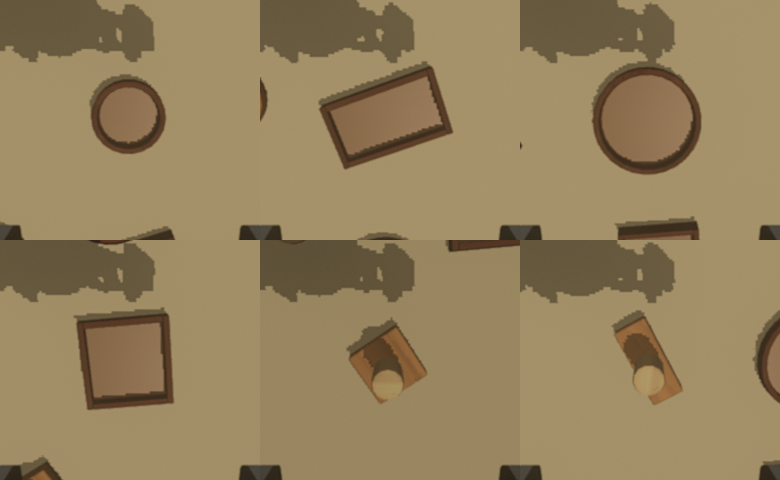

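View pics/v_bigr.png

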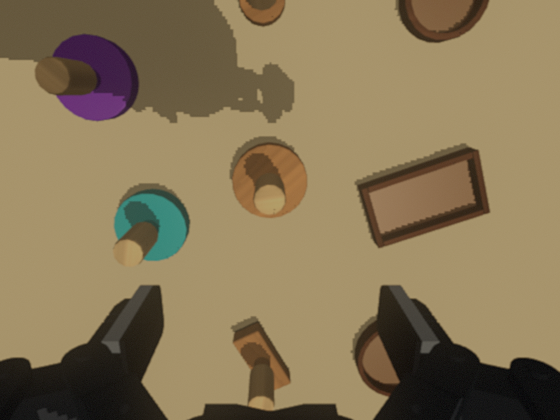

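```bash
cat > est.py <<'E'
from ovw import *
import pickle
info=pickle.load(open("info.pkl","rb"))
E
python3 - <<'E'
from est import *
px=dict(t_small=((268.5,177),18),t_obl=((266,178.5),18),t_big=((267,180.5),18),t_sq=((265.5,182),18),sq=((267.5,203.5),80),obl=((269,199.5),80),bigr=((269.5,198.5),80))
E={n:p2w(info[n],*v) for n,v in px.items()}
for n in E:print(n,E[n].round(1))
tiles=[]
mk=dict(t_small=lambda p:[circ(p,29,18),circ(p,35,18)],t_big=lambda p:[circ(p,45,18),circ(p,51,18)],
 t_obl=lambda p:[rect(p,98,52,18.5,18),rect(p,110,64,18.5,18)],t_sq=lambda p:[rect(p,72,72,5.1,18),rect(p,84,84,5.1,18)],
 sq=lambda p:[circ(p,13,80),rect(p,54,54,32.3,21)],obl=lambda p:[circ(p,13,80),rect(p,78,32,119,21)],bigr=lambda p:[circ(p,13,80),circ(p,35,21)])
for n in E:
    overlay(cv2.imread(f"pics/v_{n}.png"),info[n],200,120,130,130,2,mk[n](E[n]),"pics/t.png");tiles.append(cv2.imread("pics/t.png"))
tiles.append(tiles[0]*0)
cv2.imwrite("pics/o1.png",cv2.resize(np.hstack(tiles[:4]),None,fx=1,fy=1)[:, :780]);
cv2.imwrite("pics/oA.png",np.vstack([np.hstack(tiles[:3]),np.hstack(tiles[3:6])]));cv2.imwrite("pics/oB.png",tiles[6])
E
```

```text
t_small [613.2 261.2]
t_obl [617.3  88.4]
t_big [616.5 -92.5]
t_sq [ 630.3 -248.8]
sq [ 538.9 -395.6]
obl [461.5 -95. ]
bigr [469.9 106.6]
```

View pics/oA.png

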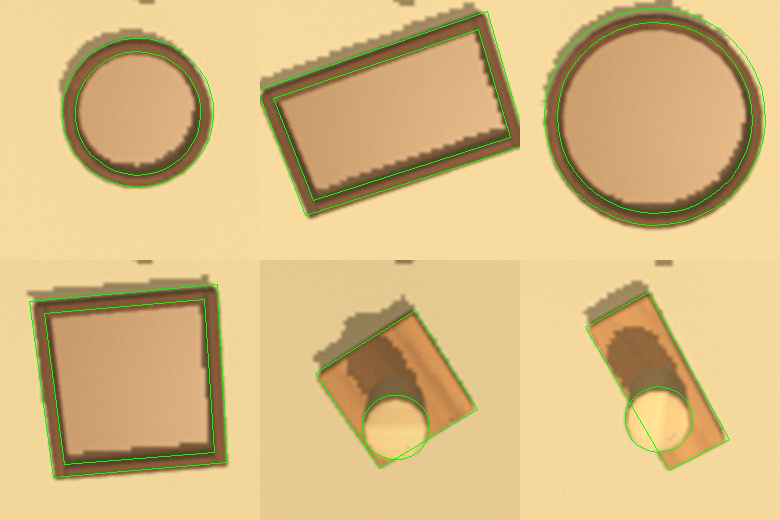

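View pics/oB.png

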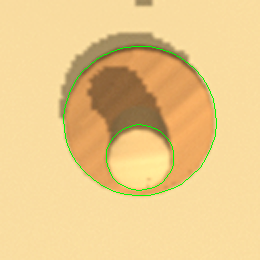

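```bash
cat > pp.py <<'E'
from h import *
def pick(p,y,z=57,look=None):
    bot.goto([*p,190],R(y)); bot.servo_line([*p,110],200)
    if look: bot.wait(.2);shot("wrist",look)
    bot.servo_line([*p,z],100); bot.wait(.2); hand.grab(40); bot.wait(.2)
    o=get_obs();print("grip",o["grip_width"],np.round(o["tcp_pos"],1),np.round(o["wrist_force"],1))
    bot.servo_line([*p,190],200);o=get_obs();print("lift",o["grip_width"],np.round(o["wrist_force"],1));return
def place(p,y,z=62.5):
    bot.servo_line([*p,190],250,R(y)); bot.servo_line([*p,85],200); bot.servo_line([*p,z],50); bot.wait(.3)
    o=get_obs();print("down",np.round(o["tcp_pos"],1),np.round(o["wrist_force"],1))
    hand.ungrasp(); bot.wait(.2); bot.servo_line([*p,200],200); bot.wait(.25); print(get_obs()["time"])
E
python3 - <<'E'
from pp import *
pick((469.9,103.6),0,look="p1.png")
shot("wrist","p1b.png");shot("side","p1s.png")
E
```

```text
grip 0.2817598304310919 [469.8 103.6  57.2] [-2.8  0.6  6. ]
lift 0.277049690020075 [ 0.5 -0.6 -1.3]
```

View pics/p1.png

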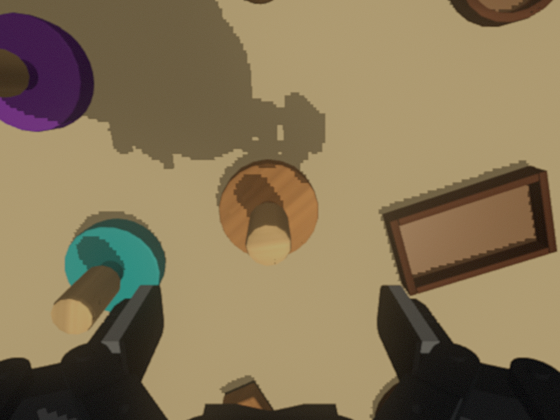

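View pics/p1b.png

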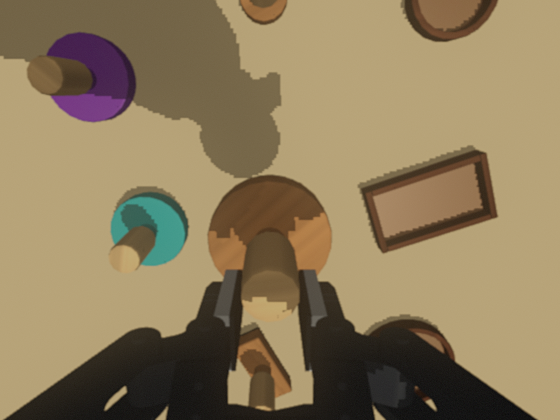

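View pics/p1s.png

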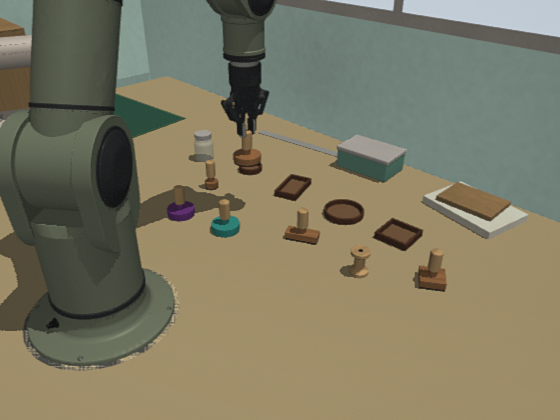

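```bash
python3 - <<'E'
from pp import *
from ovw import *
place((616.5,-95.5),0)
im,c=shot("wrist","r1.png")
m=(616.5,-92.5)
overlay(im,c,180,100,200,180,3,[circ(m,45,18),circ(m,51,18),circ(m,13,85),circ(m,35,26)],"pics/r1o.png")
E
```

```text
down [616.6 -95.5  62.4] [-0.4  0.3 -1.6]
17.8833
```

View pics/r1o.png

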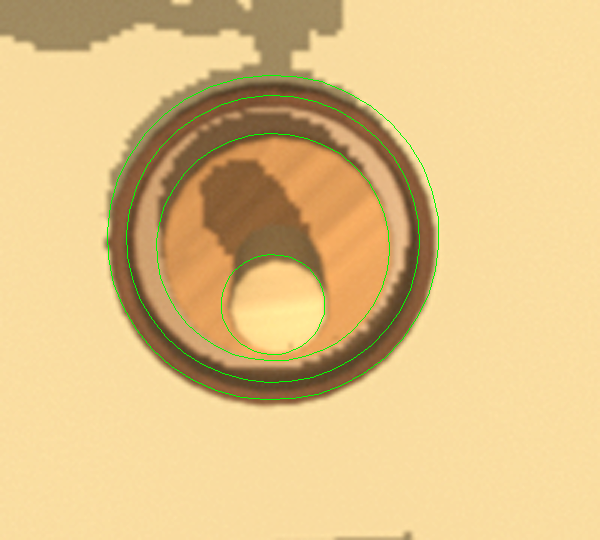

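```bash
python3 - <<'E'
from pp import *
from ovw import *
import math
def chk(w): return .2<get_obs()["grip_width"]<.35
pick((461.5,-98),-40)
if not chk(0): raise SystemExit("lost")
place((617.3,85.4),39.5)
im,c=shot("wrist","r2.png")
m=(617.3,88.4)
overlay(im,c,180,100,200,180,3,[rect(m,98,52,18.5,18),rect(m,110,64,18.5,18),circ(m,13,85),rect(m,78,32,18.5,26)],"pics/r2o.png")
pick((465.4,254.4),30)
if not chk(0): raise SystemExit("lost")
place((613.2,258.2),30)
im,c=shot("wrist","r3.png")
m=(613.2,261.2)
overlay(im,c,180,100,200,180,3,[circ(m,29,18),circ(m,35,18),circ(m,13,85),circ(m,19,26)],"pics/r3o.png")
E
```

```text
grip 0.2847175651902725 [461.4 -97.9  57.1] [-0.9  2.5  5.4]
lift 0.275726442036002 [ 0.   0.2 -1.4]
down [617.3  85.4  62.3] [-0.1  0.3 -1.4]
26.675
grip 0.278265429653338 [465.4 254.4  57.2] [-1.7 -0.2  6.3]
lift 0.2797994059310971 [-0.2 -0.6 -1. ]
down [613.1 258.2  62.3] [-1.4  1.1  1.5]
34.9083
```

View pics/r2o.png

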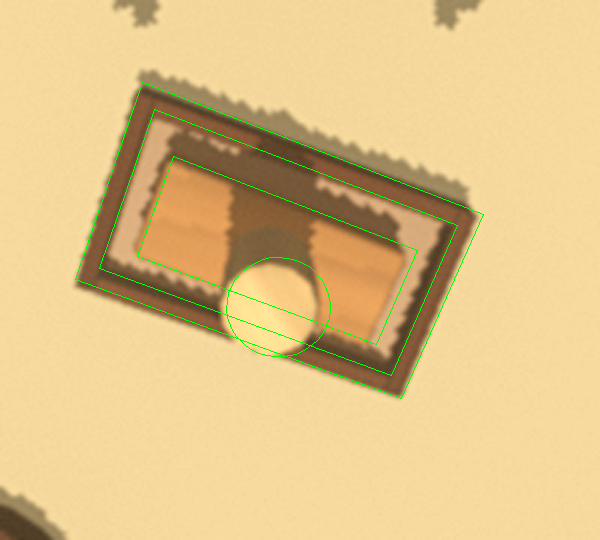

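View pics/r3o.png

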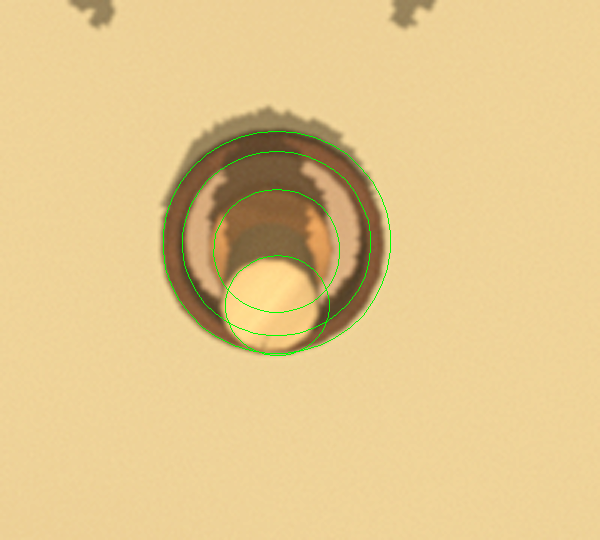

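```bash
python3 - <<'E'
from pp import *
from ovw import *
pick((538.9,-398.6),0)
if not .2<get_obs()["grip_width"]<.35: raise SystemExit("lost")
place((630.3,-251.8),-27.2)
im,c=shot("wrist","r4.png")
m=(630.3,-248.8)
overlay(im,c,180,100,200,180,3,[rect(m,72,72,5.1,18),rect(m,84,84,5.1,18),circ(m,13,85),rect(m,54,54,5.1,26)],"pics/r4o.png")
bot.goto([480,-420,260],R(0))
s,c0=shot("scene","s9.png");d,c1=shot("side","d9.png")
crop(d,160,120,300,180,2,"d9c.png")
E
```

```text
grip 0.28329170975409407 [ 538.9 -398.7   57.2] [-2.2  1.   5.4]
lift 0.283989403092827 [-0.7  0.6 -1.7]
down [ 630.2 -251.7   62.4] [-0.4  1.4  1.9]
44.6833
```

View pics/r4o.png

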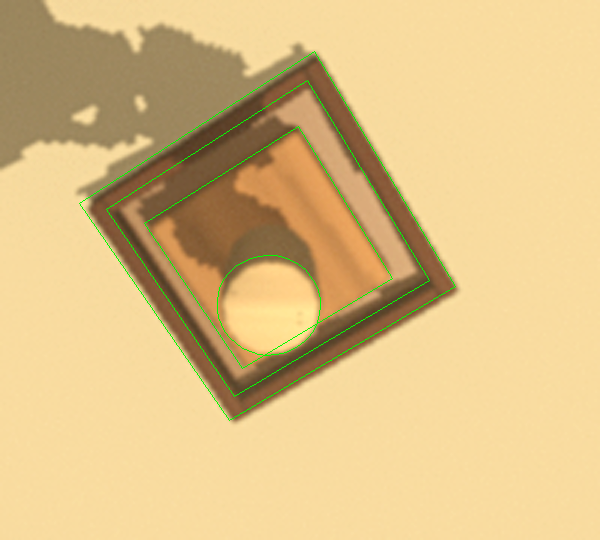

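View pics/d9c.png

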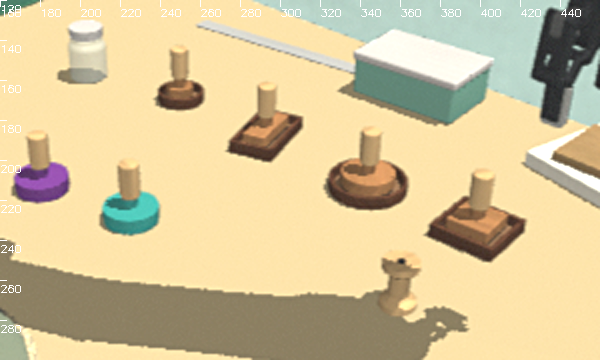

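View pics/s9.png

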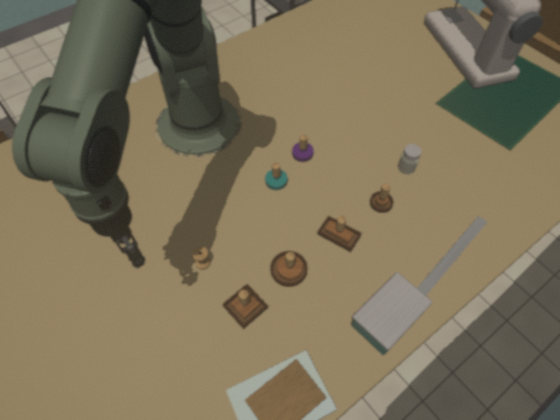

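All four stamps stand flat in their trays. The spool (202,258) and the jar (410,158) haven't moved in the scene picture.

```bash
python3 - <<'E'
from rig import workorder,bot
bot.wait(.3);workorder.job_done()
E
```

```text
the job is handed in; nothing more can be done
```

All four stamps are standing upright, handle up, in the trays of their own shape and size. I handed the job in at about 46 s on the robot's clock; the hand-in gives no verdict.

- **Fit:** in the wrist pictures taken after each placing, every stamp sat within about 1–3 mm of its tray's centre, clear of the walls and in line with the tray. The small round and square stamps touched down with about 2.5–3.5 N.
- **Bystanders:** the final scene and side pictures show the spool, the jar and the purple and turquoise look-alikes where they were. The arm stood clear of everything.
- **Disagreement:** the cameras differed by up to about 7 mm on absolute positions, against the stated 2 mm. I therefore measured each stamp and tray with the wrist camera and applied the same 3 mm correction to both, so the error largely cancels. The fit figures come from that same wrist camera.

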